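# Line up the bench supplies by height

### The job

Line the four bench supplies (glue bottle, hand stamp, flux tin, roll of yellow tape) up in order of height on the strip's four round pads, one upright in the middle of each pad. The tallest goes on the pad next to the tall upright end plate, then each next lower one, so that the lowest stands next to the low stub at the other end. Let go of everything at the end.

Things in the scene. Friction and masses are not known exactly. Their poses are not given: they have to be found in the camera images.
- bottle_center (a point): White glue bottle with a blue label and a red pointed cap, standing upright, 100 mm high in all; the body is round, 34 mm across and 70 mm high, the thin cap above it is 16 mm across. Light (about 60 g). The point is on its axis, half-way up (50 mm above its foot), so that the upper end of the body lies 20 mm above this point; z is the bottle's axis, upward.
- stamp_center (a point): Rubber hand stamp standing upright, 68 mm high in all: a blue base 36 mm (its x) by 42 mm (its y) and 20 mm high, and on it a black upright round grip 20 mm across from 20 to 68 mm above its foot. The point is on its axis, half-way up (34 mm above its foot); z points up.
- jar_center (a point): Round flux tin, 46 mm across and 35 mm high, silver with a black screw lid (closed, fixed), standing. The point is at its centre, 17.5 mm above its foot; z points up.
- tape_center (a point): Roll of yellow tape lying flat, 62 mm across and 19 mm high; take it across the outside (its core is too narrow for fingers and does not admit them). The point is at its centre, 9.5 mm above its foot; z points up.
- pad_a: One of four alike flat round black rubber pads, 64 mm across, 2 mm thick, fixed in a straight row 85 mm apart on a flat grey metal bar (80 x 410 x 4 mm) lying across in front of the robot, at a small angle. pad_a is at the left end of the row (+y). Origin: centre of its underside, 4 mm above the bench; a thing on a pad has its foot 6 mm above the bench. Its y runs along the row to the left.
- pad_b: Second pad from the left, otherwise as pad_a.
- pad_c: Third pad from the left, otherwise as pad_a.
- pad_d: Fourth pad from the left, at the right end (-y) of the row, otherwise as pad_a.
- tall_plate: Fixed dark steel plate standing upright across one end of the bar, 60 mm wide, 8 mm thick, 70 mm high, on a 64 x 26 mm foot, in line with the pads, 59 mm beyond the outer pad's centre; at the left or the right end, by chance. At the other end is the low stub, a round steel button 18 mm across and 16 mm high. Origin: centre of its underside, 4 mm above the bench.

How it is judged:
At the end, for the whole second after the job is handed in: From the tall end plate on: glue bottle, stamp, flux tin, tape roll, one on each pad; each centre within 14 mm of the pad's centre seen from above, resting on the pad (height right within 5 mm), upright within 0.1 rad, released and at rest (((horizontal distance between tall_plate and pad_a below 0.1 m and horizontal distance between bottle_center and pad_a below 0.014 m and horizontal distance between stamp_center and pad_b below 0.014 m and horizontal distance between jar_center and pad_c below 0.014 m and horizontal distance between tape_center and pad_d below 0.014 m) or (horizontal distance between tall_plate and pad_d below 0.1 m and horizontal distance between bottle_center and pad_d below 0.014 m and horizontal distance between stamp_center and pad_c below 0.014 m and horizontal distance between jar_center and pad_b below 0.014 m and horizontal distance between tape_center and pad_a below 0.014 m)) and height (world z) of bottle_center between 0.051 and 0.061 m and angle between each of bottle_center, stamp_center, jar_center, tape_center's own z axis and vertical below 0.1 rad and linear speed of each of glue_bottle, date_stamp, flux_jar, tape_yellow below 0.02 m/s and height (world z) of stamp_center between 0.035 and 0.045 m and height (world z) of jar_center between 0.0185 and 0.0285 m and height (world z) of tape_center between 0.0105 and 0.0205 m); the robot touches nothing.
It also fails if it takes over 112 s, if anything falls off the work surface, if the arm or the gripper's body presses on something with over 40 N, if the wrist force passes 120 N, or if a joint passes its speed limit or range.

### The arm

A 6-joint arm with a two-finger parallel gripper is mounted at the origin on a cart in front of the work surface, level with it; the furniture and walls round the work are solid. World frame = base frame: x ahead of the robot, y to its left, z up, the work surface at z = 0. Lengths are in m, angles in rad, forces in N, time in s.
With the tool pointing down it reaches from about 0.375 to 0.9 m from the base axis. Payload 3.1 kg.
Tool frame: the origin (TCP) lies on the centre line of the jaws, within the pads' length; the fingertips stand ahead of it and the grasp point (between the pads) lies 3 mm ahead of it (robot.tip_reach is the z of the fingertips in the tool frame, in m); z points along the fingers, y is the line along which they close (so a half turn about z gives the same grasp; the last joint's range is limited). The gripper opens to 87 mm and grips with 3 to 60 N. Pads are 19 mm wide; open, the fingers measure 117 mm over their backs; the gripper's body (75 mm by 190 mm) begins 51 mm behind the grasp point.
Start: joints at [-1.462, 0.527, 1.433, -0, 1.181, -0.178], TCP at [0.177, -0.599, 0.245] pointing down, gripper open.
Joint ranges: [-3.08, 3.08], [-0.75, 2.2], [0.22, 2.44], [-1.43, 4.57], [0, 2.65], [-2.85, 2.85]. Speed limits (rad/s): [2.79, 2.79, 3.14, 3.14, 3.14, 3.14].

### API

Orientations are given as a unit quaternion [x, y, z, w].
In Python, from rig import sensors, eyes, ticket, robot gives the robot as it stands.
- The arm moves only by the tool drive_tool, never from a script. Its argument "deltas" is a list that holds one entry, the list of rows, each a list of 6 numbers: the shift along the tool's x, y, z in mm, then the turn, a rotation vector about the tool's x, y, z in rad. A call has 1 to 8 rows; each row shifts and turns the commanded pose from where the row before left it, along the tool's axes as they then stand; what a row does not reach is not made up. A row lasts 1/12 s, in which the tool goes at most 41.7 mm and 7.16 degrees, less where a joint would pass 70% of its speed; a pose out of reach is approached as far as the arm can. A call is refused whole if a number of a shift passes 41.7 or a number of a turn 0.125, either way. A call with a gripper value outside its range is refused whole. "gripper" is the opening in per cent of the stroke, from 0 (shut) to 100 (fully open), set as the call begins (left out, the last holds). The fingers move at their own pace and stop on an object; "squeeze" is the grip in N (left out, the last holds). Time passes only in rows, so rows that do not move let the fingers close. It gives the time, the measured TCP pose, the force, the opening and the grip force at its end, in the units of the state.
- sensors.get_obs(): the state, without advancing time (a new reading comes with each control period).
- eyes.camera(name): name is "scene" or "top"; returns a dict with "img" (420x560x3 uint8, red, green, blue), "fov_y" (degrees; the focal length in pixels is half the picture's height over the tangent of half this angle, whatever the lens; pixels are square), "cx", "cy" (the principal point, pixels), "xyz" and "attitude" of the camera in the world. Camera axes: x right, y up, looking along -z (the intrinsics and any distortion apply to the point x, -y, -z); pixel columns grow to the right and rows downward; lengths in m; the calibration is good to about 2 mm. A picture is of the moment at which its call begins. There is no depth.
- ticket.hand_in(): hands the job in; it is judged then, once.
The state is a dict: "time": time; "q": joint angles; "joint_velocities": joint speeds; "joint_torque": joint torques, N m; "position": TCP position; "tool_rot": TCP orientation; "ft_force": force on the tool from outside, world axes, zero at the start; "moment": the same for the moment, N m; "grip_width": finger opening in m; "grip_force": force on a finger pad.
Only numpy, scipy, OpenCV 4.12 (cv2) and the standard library are available. Lean on these libraries where they do the work, as an engineer would, in place of code of your own. Each camera call takes 0.05 s, during which the arm holds its last target. There are 200 camera calls.

## Working session

There is one attempt and no reset: what is moved stays moved. The work goes in short steps, Python scripts to look and compute and a tool call to move; the robot and the scene stay as the last step left them, time stands still between calls to the robot, and variables do not carry over. Pictures are saved under pics/ and viewed, at most 14 in all, crops included, and the job is handed in when it is done.

Besides the shell and the picture viewer there is one more tool, called after "Request:" as name([rows], argument=value, ...), one row to a line, values as JSON. drive_tool: Moves the arm, as the interface text tells. Its arguments: {"type":"object","properties":{"deltas":{"type":"array"},"gripper":{"type":"number"},"squeeze":{"type":"number"}},"required":["deltas"]}

```bash
ls; mkdir -p pics; python3 - <<'E'
from rig import sensors, eyes, robot
import cv2
o=sensors.get_obs(); print(o, robot.tip_reach)
for n in("scene","top"):
    c=eyes.camera(n); print({k:v for k,v in c.items() if k!="img"}); cv2.imwrite(f"pics/{n}0.png",c["img"][:,:,::-1])
E
```

```text
pics
{'time': 0.0, 'q': array([-1.46251586e+00,  5.28464824e-01,  1.43388902e+00,  2.99607466e-06,
        1.18139883e+00, -1.78535880e-01]), 'joint_velocities': array([ 0.00036918, -0.00036654, -0.00022026, -0.00020055, -0.00047322,
       -0.00129123]), 'joint_torque': array([-5.02118237e-04, -4.40047073e+01, -1.76592976e+01,  6.31693332e-02,
        5.80244057e-02, -1.57950049e-04]), 'position': array([ 0.17674535, -0.59877893,  0.24357664]), 'tool_rot': array([ 9.89734164e-01,  1.42916475e-01,  3.93149465e-05, -1.07929650e-03]), 'ft_force': array([-0.46858792, -0.89789624, -0.10582755]), 'moment': array([-0.01029368, -0.01624306,  0.01690501]), 'grip_force': 0.0, 'grip_width': 0.08703998763637333} 0.022
{'fov_y': 44.49216865024374, 'cx': 278.4584051908561, 'cy': 208.76525049754125, 'xyz': array([-0.45225928, -0.67247676,  0.92258616]), 'attitude': array([ 0.40386493, -0.22050626, -0.4050423 ,  0.79007015])}
{'fov_y': 45.42127378763459, 'cx': 283.4204824660934, 'cy': 208.9227216405156, 'xyz': array([ 4.83692052e-01, -1.11963521e-03,  1.18777654e+00]), 'attitude': array([-0.01341074,  0.01401804,  0.71722873, -0.69656773])}
```

View pics/top0.png

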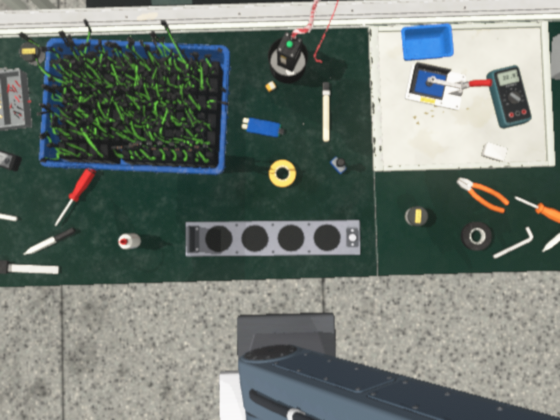

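View pics/scene0.png

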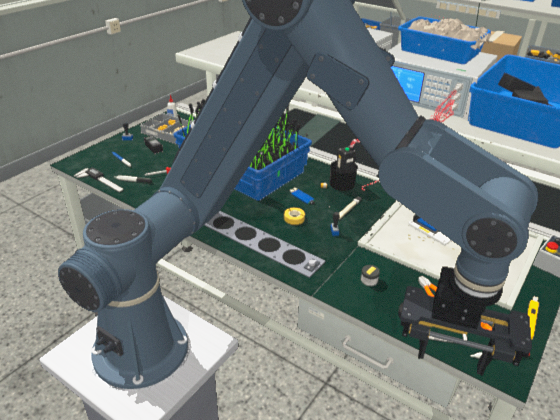

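The tall plate is at the left (193,238), which is the pad_a end, and the stub is at (352,237). The pads are at about (218…327,238), the bottle at (129,241), the tape at (283,173), and the stamp probably at (338,164). The tin is probably at (417,216). I'll zoom in to confirm.

```bash
cat > h.py <<'E'
import numpy as np, cv2
from scipy.spatial.transform import Rotation as R
def ray(c,u,v):
    f=210/np.tan(np.radians(c["fov_y"])/2)
    d=R.from_quat(c["attitude"]).apply([(u-c["cx"])/f,-(v-c["cy"])/f,-1.])
    return c["xyz"],d
def onz(c,u,v,z):
    o,d=ray(c,u,v); return (o+d*(z-o[2])/d[2])[:2]
def proj(c,p):
    f=210/np.tan(np.radians(c["fov_y"])/2)
    q=R.from_quat(c["attitude"]).inv().apply(np.array(p)-c["xyz"])
    return c["cx"]+f*q[0]/-q[2], c["cy"]-f*q[1]/-q[2]
E
python3 - <<'E'
from rig import eyes
from h import *
c=eyes.camera("top"); s=eyes.camera("scene")
for n,u,v,z in [("plate",193,238,.07),("a",218,238,.006),("d",327,238,.006),("stub",352,237,.02),("bottle",129,241,.1),("stamp",338,164,.05),("tape",283,173,.019),("tin",417,216,.035),("?",28,50,.03)]:
    p=onz(c,u,v,z); print(n,p.round(3),np.round(proj(s,[*p,z]),0))
I=c["img"][:,:,::-1]; S=s["img"][:,:,::-1]
def cr(im,u,v,r=25): return cv2.resize(im[max(0,v-r):v+r,max(0,u-r):u+r],(250,250),interpolation=cv2.INTER_CUBIC)
cv2.imwrite("pics/z1.png",np.vstack([np.hstack([cr(I,129,241),cr(I,338,164),cr(I,417,216)]),np.hstack([cr(S,126,131),cr(S,336,228),cr(S,371,275)])]))
E
```

```text
plate [0.468 0.2  ] [210. 198.]
a [0.466 0.153] [222. 222.]
d [ 0.458 -0.103] [292. 257.]
stub [ 0.459 -0.16 ] [310. 261.]
bottle [0.466 0.333] [175. 176.]
stamp [ 0.627 -0.13 ] [333. 218.]
tape [ 0.613 -0.004] [294. 214.]
tin [ 0.503 -0.309] [369. 270.]
? [0.918 0.583] [213. 123.]
```

View pics/z1.png

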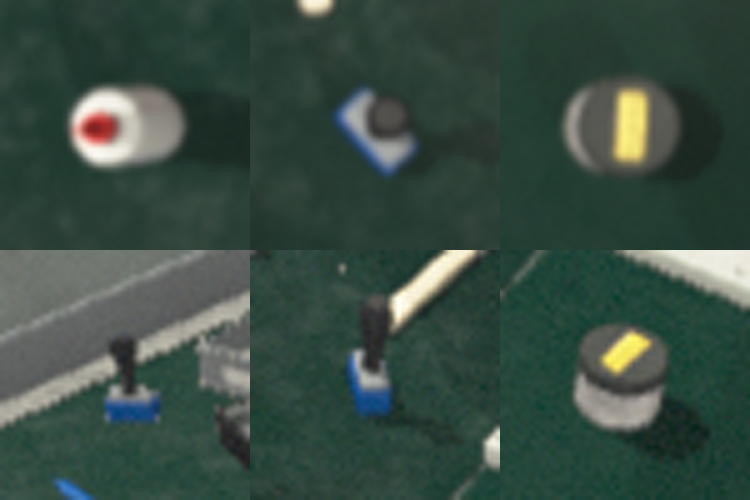

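Stamp confirmed at (338,164) and tin at (417,216). The second stamp, at the far left, is out of reach and looks like clutter. Next: precise measurement.

```bash
cat > m.py <<'E'
from h import *
def cen(m,u,v,r):
    """centre of the largest blob of mask m within r px of (u,v): min-enclosing-hull ellipse-ish via hull moments"""
    k=np.zeros_like(m); cv2.circle(k,(u,v),r,255,-1); m=cv2.bitwise_and(m,k)
    cs,_=cv2.findContours(m,cv2.RETR_EXTERNAL,cv2.CHAIN_APPROX_NONE)
    h=cv2.convexHull(max(cs,key=cv2.contourArea)); M=cv2.moments(h)
    return M["m10"]/M["m00"],M["m01"]/M["m00"],2*np.sqrt(M["m00"]/np.pi)
def masks(c):
    hsv=cv2.cvtColor(c["img"],cv2.COLOR_RGB2HSV); 
    return dict(dark=cv2.inRange(hsv,(0,0,0),(180,255,70)), grey=cv2.inRange(hsv,(0,0,30),(180,70,120)),
      yel=cv2.inRange(hsv,(18,90,120),(35,255,255)), white=cv2.inRange(hsv,(0,0,205),(180,60,255)), red=cv2.inRange(hsv,(0,120,80),(8,255,255))|cv2.inRange(hsv,(170,120,80),(180,255,255)),
      lid=cv2.inRange(hsv,(0,0,40),(180,70,125))|cv2.inRange(hsv,(18,90,120),(35,255,255)))
E
python3 - <<'E'
from rig import eyes
from m import *
c=eyes.camera("top"); M=masks(c)
for n,k,u,v,r,z in [("a","dark",218,238,16,.006),("b","dark",254,238,16,.006),("c","dark",291,238,16,.006),("d","dark",327,238,16,.006),
 ("bottle white","white",127,241,16,.07),("bottle red","red",127,241,16,.085),("stamp","grey",341,162,7,.068),("tape","yel",283,173,22,.019),("tin","lid",419,216,15,.035)]:
    try:
        x,y,d=cen(M[k],u,v,r); print(n,round(x,1),round(y,1),round(d*1.187/502*1000),onz(c,x,y,z).round(4))
    except Exception as e: print(n,e)
E
```

```text
a 217.9 238.5 60 [0.4645 0.1532]
b 254.1 237.9 57 [0.4633 0.068 ]
c 290.5 237.6 56 [ 0.4616 -0.0176]
d 326.7 237.3 57 [ 0.4598 -0.1027]
bottle white 124.2 237.3 16 [0.4743 0.3531]
bottle red 123.2 241.1 12 [0.4662 0.3506]
stamp 340.6 162.2 24 [ 0.6282 -0.134 ]
tape 281.9 172.9 64 [ 0.6133 -0.0018]
tin 417.7 215.7 57 [ 0.5039 -0.3108]
```

Request:
drive_tool([
  [[0,-20,0,0,0,-0.12],[0,-20,0,0,0,-0.12],[0,-20,0,0,0,-0.12],[0,-20,0,0,0,-0.12],[0,0,0,0,0,-0.12],[0,0,0,0,0,-0.12],[0,0,0,0,0,-0.12],[0,0,0,0,0,-0.12]],
], gripper=100)

```text
time: 0.92
position: [0.1411, -0.5285, 0.2446]
tool_rot: [0.81, 0.586, -0.0, 0.0]
ft_force: [0.6, 0.5, 1.0]
grip_width: 0.0865
grip_force: 0.0
```

Request:
drive_tool([
  [[0,0,0,0,0,-0.1],[0,0,0,0,0,-0.1],[0,0,0,0,0,-0.1],[22,36,0,0,0,0],[22,36,0,0,0,0],[22,36,0,0,0,0],[22,36,0,0,0,0],[22,36,0,0,0,0]],
])

```text
time: 1.58
position: [0.3227, -0.4232, 0.2446]
tool_rot: [0.716, 0.698, 0.0, 0.0]
ft_force: [0.5, -1.1, -0.0]
grip_width: 0.087
grip_force: 0.0
```

Request:
drive_tool([
  [[22,36,0,0,0,0],[22,36,0,0,0,0],[22,36,10,0,0,0],[22,36,20,0,0,0],[22,36,30,0,0,0],[0,0,30,0,0,0],[0,0,30,0,0,0],[0,0,0,0,0,0]],
])

```text
time: 2.25
position: [0.4883, -0.3228, 0.1274]
tool_rot: [0.715, 0.699, -0.0, -0.006]
ft_force: [-0.3, 1.6, -0.6]
grip_width: 0.0871
grip_force: 0.0
```

Request:
drive_tool([
  [[0,0,0,0,0,0],[0,0,0,0,0,0],[0,0,0,0,0,0]],
])

```text
time: 2.5
position: [0.4914, -0.3278, 0.135]
tool_rot: [0.716, 0.698, 0.0, 0.002]
ft_force: [0.2, -0.4, 0.4]
grip_width: 0.0871
grip_force: 0.0
```

Request:
drive_tool([
  [[16,12,0,0,0,0],[0,0,20,0,0,0],[0,0,20,0,0,0],[0,0,20,0,0,0],[0,0,15,0,0,0],[0,0,10,0,0,0],[0,0,0,0,0,0],[0,0,0,0,0,0]],
])

```text
time: 3.17
position: [0.5034, -0.3115, 0.0489]
tool_rot: [0.716, 0.698, 0.0, 0.001]
ft_force: [-0.2, -0.1, 0.1]
grip_width: 0.0871
grip_force: 0.0
```

```bash
python3 - <<'E'
from rig import eyes,sensors
from m import *
s=eyes.camera("scene"); cv2.imwrite("pics/s1.png",cv2.resize(s["img"][180:360,300:540,::-1],(800,600)))
print(sensors.get_obs()["position"])
E
```

```text
[ 0.5036909  -0.31162975  0.04930225]
```

View pics/s1.png

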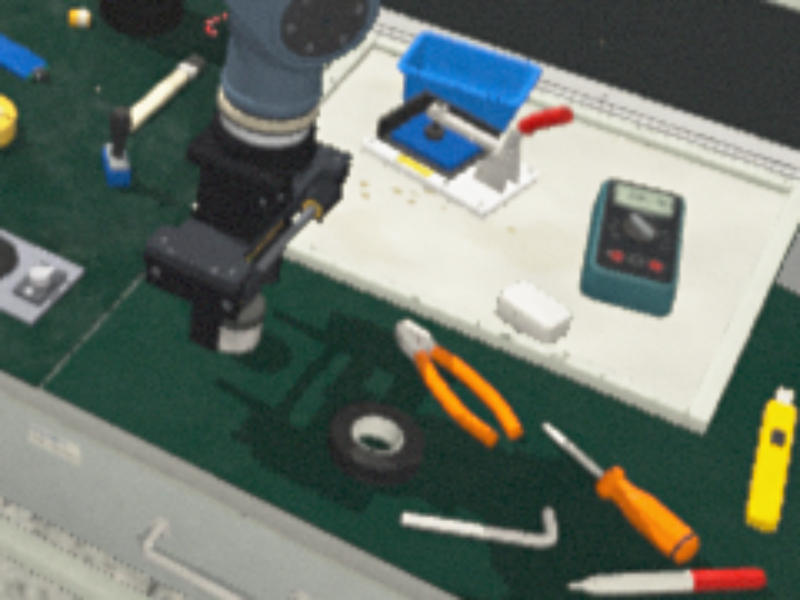

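The tin sits between the jaws, at crop position (240,325). I'll descend and grip it.

Request:
drive_tool([
  [[0,0,12,0,0,0],[0,0,10,0,0,0],[0,0,0,0,0,0],[0,0,0,0,0,0]],
])

```text
time: 3.55
position: [0.5025, -0.3102, 0.0251]
tool_rot: [0.716, 0.699, -0.0, -0.001]
ft_force: [0.5, 0.7, 0.1]
grip_width: 0.0871
grip_force: 0.0
```

Request:
drive_tool([
  [[0,0,0,0,0,0],[0,0,0,0,0,0],[0,0,0,0,0,0],[0,0,0,0,0,0],[0,0,0,0,0,0],[0,0,0,0,0,0],[0,0,0,0,0,0],[0,0,0,0,0,0]],
], gripper=0, squeeze=15)

```text
time: 4.22
position: [0.5032, -0.3108, 0.026]
tool_rot: [0.716, 0.699, 0.0, 0.0]
ft_force: [0.2, -0.1, -0.3]
grip_width: 0.044
grip_force: 15.0
```

Request:
drive_tool([
  [[0,0,-20,0,0,0],[0,0,-30,0,0,0],[15,0,-20,0,0,0],[28,-5,0,0,0,0],[28,-5,0,0,0,0],[28,-5,0,0,0,0],[28,-5,0,0,0,0],[28,-5,0,0,0,0]],
])

```text
time: 4.88
position: [0.4813, -0.154, 0.0961]
tool_rot: [0.716, 0.698, 0.0, 0.0]
ft_force: [1.0, 0.9, -1.5]
grip_width: 0.0437
grip_force: 15.0
```

Request:
drive_tool([
  [[28,-5,0,0,0,0],[28,-5,0,0,0,0],[28,-5,0,0,0,0],[28,-5,0,0,0,0],[20,-4,0,0,0,0],[5,-3,0,0,0,0],[0,0,0,0,0,0],[0,0,0,0,0,0]],
])

```text
time: 5.55
position: [0.4586, -0.0179, 0.0961]
tool_rot: [0.715, 0.699, 0.0, 0.001]
ft_force: [1.1, -0.6, -1.6]
grip_width: 0.0438
grip_force: 15.0
```

Request:
drive_tool([
  [[0,3,15,0,0,0],[0,0,20,0,0,0],[0,0,14,0,0,0],[0,0,8,0,0,0],[0,0,3,0,0,0],[0,0,3,0,0,0],[0,0,0,0,0,0],[0,0,0,0,0,0]],
])

```text
time: 6.22
position: [0.4615, -0.018, 0.0333]
tool_rot: [0.716, 0.698, 0.0, 0.0]
ft_force: [1.0, -0.3, -0.5]
grip_width: 0.0437
grip_force: 15.0
```

Request:
drive_tool([
  [[0,0,1,0,0,0],[0,0,0,0,0,0]],
])

```text
time: 6.38
position: [0.4614, -0.0177, 0.0324]
tool_rot: [0.716, 0.699, 0.0, 0.0]
ft_force: [0.3, -0.2, -0.2]
grip_width: 0.0439
grip_force: 15.0
```

Request:
drive_tool([
  [[0,0,0,0,0,0],[0,0,0,0,0,0],[0,0,0,0,0,0],[0,0,0,0,0,0],[0,0,0,0,0,0],[0,0,-10,0,0,0],[0,0,-25,0,0,0],[0,0,-30,0,0,0]],
], gripper=100)

```text
time: 7.05
position: [0.4598, -0.0173, 0.0969]
tool_rot: [0.716, 0.699, -0.001, -0.002]
ft_force: [0.9, -0.3, 0.2]
grip_width: 0.0849
grip_force: 0.0
```

Request:
drive_tool([
  [[0,0,-35,0,0,0],[-24,33,0,0,0,0],[-24,33,0,0,0,0],[-24,33,0,0,0,0],[-24,33,0,0,0,0],[-20,31,0,0,0,0],[0,0,0,0,0,0],[0,0,0,0,0,0]],
])

```text
time: 7.72
position: [0.6225, -0.139, 0.1324]
tool_rot: [0.716, 0.698, 0.0, 0.001]
ft_force: [-0.8, 0.6, 0.3]
grip_width: 0.0873
grip_force: 0.0
```

```bash
python3 - <<'E'
from rig import eyes
from m import *
s=eyes.camera("scene")
for z in (.068,.02): print(np.round(proj(s,[.628,-.134,z]),1))
cv2.imwrite("pics/s2.png",cv2.resize(s["img"][150:330,200:440,::-1],(800,600)))
E
```

```text
[335.1 213.3]
[333.7 226.6]
```

View pics/s2.png

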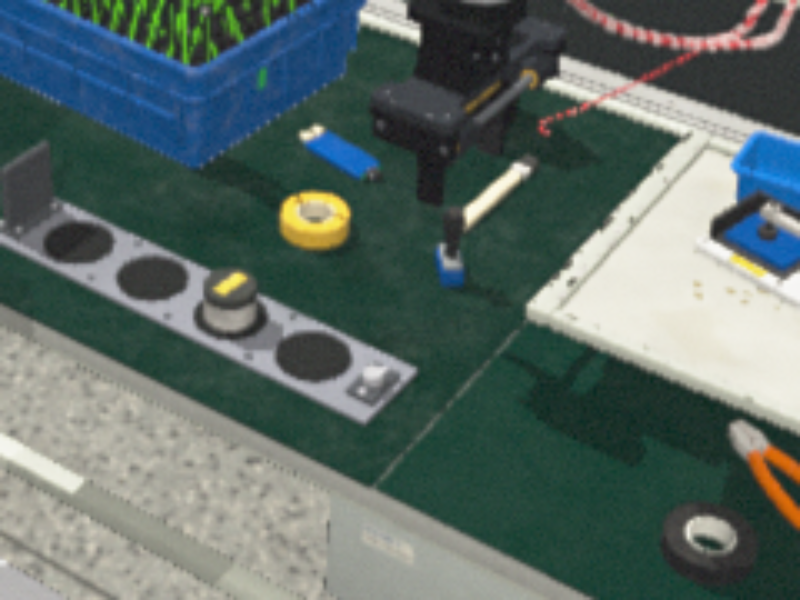

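The tin stands centred on pad c at crop (230,305), and the stamp matches its prediction. I'll narrow the jaws to stay clear of the brush, then descend.

Request:
drive_tool([
  [[5,5,0,0,0,0],[0,0,0,0,0,0],[0,0,0,0,0,0],[0,0,0,0,0,0],[0,0,15,0,0,0],[0,0,20,0,0,0],[0,0,10,0,0,0],[0,0,0,0,0,0]],
], gripper=55)

```text
time: 8.43
position: [0.6242, -0.1316, 0.0845]
tool_rot: [0.715, 0.699, -0.001, -0.003]
ft_force: [-0.8, 0.1, 1.0]
grip_width: 0.0493
grip_force: 0.0
```

Request:
drive_tool([
  [[0,0,0,0,0,0],[0,0,15,0,0,0],[0,0,15,0,0,0],[0,0,8,0,0,0],[0,0,0,0,0,0],[0,0,0,0,0,0]],
])

```text
time: 8.93
position: [0.6266, -0.1327, 0.0493]
tool_rot: [0.716, 0.699, 0.0, 0.0]
ft_force: [0.3, 0.1, 0.9]
grip_width: 0.0478
grip_force: 0.0
```

Request:
drive_tool([
  [[0,0,0,0,0,0],[0,0,0,0,0,0],[0,0,0,0,0,0],[0,0,0,0,0,0],[0,0,0,0,0,0],[0,0,0,0,0,0],[0,0,0,0,0,0]],
], gripper=0)

```text
time: 9.52
position: [0.6265, -0.1326, 0.0491]
tool_rot: [0.716, 0.699, 0.0, 0.0]
ft_force: [0.1, 0.5, 0.9]
grip_width: 0.0183
grip_force: 15.1
```

Request:
drive_tool([
  [[0,0,-20,0,0,0],[0,0,-30,0,0,0],[0,0,-30,0,0,0],[20,-17,0,0,0,0],[25,-21,0,0,0,0],[25,-21,0,0,0,0],[25,-21,0,0,0,0],[25,-21,0,0,0,0]],
])

```text
time: 10.18
position: [0.527, -0.0093, 0.129]
tool_rot: [0.716, 0.698, -0.0, -0.0]
ft_force: [-0.1, -0.2, -0.9]
grip_width: 0.0183
grip_force: 15.1
```

Request:
drive_tool([
  [[25,-21,0,0,0,0],[25,-21,0,0,0,0],[20,-18,0,0,0,0],[7,-7,0,0,0,0],[0,0,0,0,0,0],[0,0,0,0,0,0]],
])

```text
time: 10.68
position: [0.4642, 0.0682, 0.1292]
tool_rot: [0.715, 0.699, 0.001, 0.001]
ft_force: [0.4, 0.0, -0.5]
grip_width: 0.0182
grip_force: 15.1
```

Request:
drive_tool([
  [[0,-1,20,0,0,0],[0,0,25,0,0,0],[0,0,16,0,0,0],[0,0,7,0,0,0],[0,0,3,0,0,0],[0,0,2,0,0,0],[0,0,1,0,0,0],[0,0,0,0,0,0]],
])

```text
time: 11.35
position: [0.463, 0.0681, 0.0554]
tool_rot: [0.716, 0.698, 0.001, 0.001]
ft_force: [0.1, -0.1, -1.0]
grip_width: 0.0179
grip_force: 15.1
```

Request:
drive_tool([
  [[0,0,0.5,0,0,0],[0,0,0,0,0,0],[0,0,0,0,0,0]],
])

```text
time: 11.6
position: [0.4628, 0.0684, 0.055]
tool_rot: [0.715, 0.699, 0.001, 0.001]
ft_force: [0.2, 0.6, 0.0]
grip_width: 0.0183
grip_force: 15.1
```

Request:
drive_tool([
  [[0,0,0,0,0,0],[0,0,0,0,0,0],[0,0,0,0,0,0],[0,0,0,0,0,0],[0,0,-10,0,0,0],[0,0,-25,0,0,0],[0,0,-30,0,0,0],[0,0,-10,0,0,0]],
], gripper=55)

```text
time: 12.27
position: [0.4634, 0.0684, 0.1327]
tool_rot: [0.715, 0.699, 0.001, 0.002]
ft_force: [0.5, 0.7, -0.1]
grip_width: 0.0473
grip_force: 0.0
```

Request:
drive_tool([
  [[-10,23,0,0,0,0],[-11,26,0,0,0,0],[-12,26,0,0,0,0],[-12,26,0,0,0,0],[-12,26,0,0,0,0],[-10,25,0,0,0,0],[0,0,0,0,0,0],[0,0,0,0,0,0]],
], gripper=100)

```text
time: 12.93
position: [0.6133, -0.003, 0.1299]
tool_rot: [0.716, 0.698, 0.0, 0.0]
ft_force: [-0.0, 0.4, -0.1]
grip_width: 0.0853
grip_force: 0.0
```

```bash
python3 - <<'E'
from rig import eyes
from m import *
s=eyes.camera("scene")
print(np.round(proj(s,[.6133,-.0018,.019]),1))
cv2.imwrite("pics/s3.png",cv2.resize(s["img"][150:330,200:440,::-1],(800,600)))
E
```

```text
[293.2 213.4]
```

View pics/s3.png

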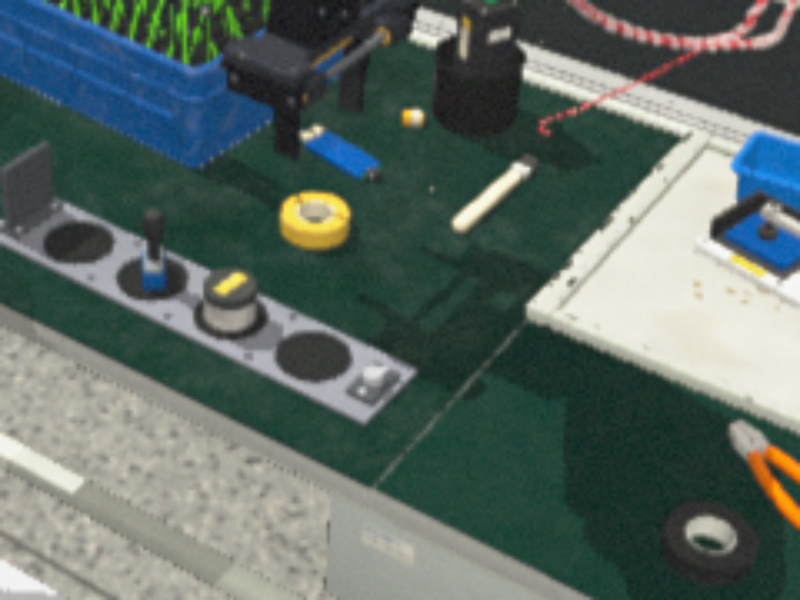

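The stamp stands on pad b and the tape is still at crop (316,215), within about 3 mm of the estimate. I'll descend on the tape.

Request:
drive_tool([
  [[0,0,20,0,0,0],[0,0,25,0,0,0],[0,0,25,0,0,0],[0,0,18,0,0,0],[0,0,10,0,0,0],[0,0,5,0,0,0],[0,0,2,0,0,0],[0,0,0,0,0,0]],
])

```text
time: 13.65
position: [0.6124, -0.002, 0.0249]
tool_rot: [0.715, 0.699, 0.0, 0.0]
ft_force: [-0.3, -0.2, 0.3]
grip_width: 0.087
grip_force: 0.0
```

Request:
drive_tool([
  [[0,0,0,0,0,0],[0,0,0,0,0,0],[0,0,0,0,0,0],[0,0,0,0,0,0],[0,0,0,0,0,0],[0,0,0,0,0,0]],
], gripper=0)

```text
time: 14.15
position: [0.613, -0.0023, 0.025]
tool_rot: [0.716, 0.699, 0.0, 0.001]
ft_force: [0.2, -0.5, 3.0]
grip_width: 0.0602
grip_force: 15.0
```

Request:
drive_tool([
  [[0,0,-15,0,0,0],[0,0,-25,0,0,0],[0,0,-30,0,0,0],[0,0,-10,0,0,0],[-14,-20,0,0,0,0],[-18,-26,0,0,0,0],[-18,-26,0,0,0,0],[-18,-26,0,0,0,0]],
])

```text
time: 14.82
position: [0.5115, -0.0681, 0.1043]
tool_rot: [0.715, 0.699, -0.0, -0.0]
ft_force: [0.6, -0.1, -1.2]
grip_width: 0.0605
grip_force: 15.0
```

Request:
drive_tool([
  [[-18,-26,0,0,0,0],[-12,-18,0,0,0,0],[-6,-9,0,0,0,0],[0,0,0,0,0,0],[0,0,0,0,0,0]],
])

```text
time: 15.23
position: [0.4598, -0.1029, 0.1044]
tool_rot: [0.716, 0.698, 0.0, 0.001]
ft_force: [0.1, 0.5, 0.1]
grip_width: 0.0606
grip_force: 15.0
```

Down to a TCP height of about 0.031.

Request:
drive_tool([
  [[0,0,20,0,0,0],[0,0,25,0,0,0],[0,0,15,0,0,0],[0,0,7,0,0,0],[0,0,3,0,0,0],[0,0,2,0,0,0],[0,0,1,0,0,0],[0,0,0.5,0,0,0]],
])

```text
time: 15.9
position: [0.4598, -0.1026, 0.0314]
tool_rot: [0.715, 0.699, 0.0, 0.001]
ft_force: [-0.2, 0.9, 0.1]
grip_width: 0.0604
grip_force: 15.0
```

Request:
drive_tool([
  [[0,0,0,0,0,0],[0,0,0,0,0,0],[0,0,0,0,0,0]],
])

```text
time: 16.15
position: [0.4593, -0.1027, 0.0314]
tool_rot: [0.716, 0.699, 0.0, 0.001]
ft_force: [0.3, -0.0, -0.3]
grip_width: 0.0604
grip_force: 15.0
```

Request:
drive_tool([
  [[0,0,0,0,0,0],[0,0,0,0,0,0],[0,0,0,0,0,0],[0,0,0,0,0,0],[0,0,-10,0,0,0],[0,0,-25,0,0,0],[0,0,-35,0,0,0],[0,0,-35,0,0,0]],
], gripper=100)

```text
time: 16.82
position: [0.4581, -0.1022, 0.137]
tool_rot: [0.716, 0.699, -0.0, -0.001]
ft_force: [1.0, 0.8, 0.1]
grip_width: 0.0871
grip_force: 0.0
```

Request:
drive_tool([
  [[0,0,-30,0,0,0],[15,0,-20,0,0,0],[28,0,0,0,0,0],[28,0,0,0,0,0],[28,0,0,0,0,0],[28,0,0,0,0,0],[28,0,0,0,0,0],[28,0,0,0,0,0]],
])

```text
time: 17.48
position: [0.4629, 0.0817, 0.1867]
tool_rot: [0.716, 0.699, 0.0, 0.0]
ft_force: [0.5, 0.0, 0.0]
grip_width: 0.0869
grip_force: 0.0
```

Request:
drive_tool([
  [[28,0,0,0,0,0],[28,0,0,0,0,0],[28,0,0,0,0,0],[28,0,0,0,0,0],[28,0,0,0,0,0],[28,0,0,0,0,0],[28,0,0,0,0,0],[28,0,0,0,0,0]],
])

```text
time: 18.15
position: [0.4681, 0.3056, 0.1866]
tool_rot: [0.715, 0.699, -0.0, -0.0]
ft_force: [0.8, 0.2, 0.4]
grip_width: 0.0872
grip_force: 0.0
```

Request:
drive_tool([
  [[25,0,0,0,0,0],[12,0,0,0,0,0],[6,0,0,0,0,0],[0,0,0,0,0,0],[0,0,0,0,0,0]],
])

```text
time: 18.57
position: [0.4695, 0.3463, 0.1859]
tool_rot: [0.716, 0.699, -0.001, 0.0]
ft_force: [0.3, -0.0, -0.4]
grip_width: 0.0874
grip_force: 0.0
```

```bash
python3 - <<'E'
from rig import eyes
from m import *
s=eyes.camera("scene"); t=eyes.camera("top")
print(np.round(proj(s,[.466,.3505,.1]),1))
cv2.imwrite("pics/s4.png",np.hstack([cv2.resize(s["img"][120:280,130:330,::-1],(400,320)),cv2.resize(t["img"][160:320,170:370,::-1],(400,320))]))
E
```

```text
[171.2 174. ]
```

View pics/s4.png

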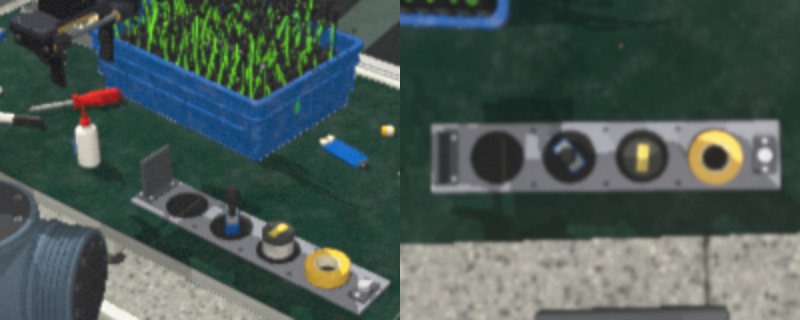

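Tape, tin and stamp are all centred on their pads. The bottle tip at (172,176) agrees with the estimate.

Request:
drive_tool([
  [[4,-3,0,0,0,0],[0,0,25,0,0,0],[0,0,25,0,0,0],[0,0,25,0,0,0],[0,0,25,0,0,0],[0,0,18,0,0,0],[0,0,10,0,0,0],[0,0,0,0,0,0]],
])

```text
time: 19.33
position: [0.4656, 0.3502, 0.0558]
tool_rot: [0.716, 0.698, -0.002, -0.001]
ft_force: [0.1, 0.3, -0.2]
grip_width: 0.0873
grip_force: 0.0
```

Request:
drive_tool([
  [[0,0,0,0,0,0],[0,0,0,0,0,0],[0,0,0,0,0,0],[0,0,0,0,0,0],[0,0,0,0,0,0],[0,0,0,0,0,0],[0,0,0,0,0,0],[0,0,0,0,0,0]],
], gripper=0, squeeze=12)

```text
time: 20.0
position: [0.4669, 0.3514, 0.0581]
tool_rot: [0.716, 0.699, 0.0, 0.0]
ft_force: [0.2, -0.4, 0.3]
grip_width: 0.0419
grip_force: 0.0
```

Request:
drive_tool([
  [[0,0,0,0,0,0],[0,0,0,0,0,0],[0,0,0,0,0,0],[0,0,0,0,0,0]],
])

```text
time: 20.33
position: [0.4669, 0.3514, 0.058]
tool_rot: [0.716, 0.699, -0.0, -0.0]
ft_force: [0.1, -0.7, 0.5]
grip_width: 0.0332
grip_force: 12.0
```

Request:
drive_tool([
  [[0,0,-15,0,0,0],[0,0,-30,0,0,0],[0,0,-30,0,0,0],[0,0,-30,0,0,0],[-18,0,0,0,0,0],[-25,0,0,0,0,0],[-25,0,0,0,0,0],[-25,0,0,0,0,0]],
])

```text
time: 21.0
position: [0.4643, 0.2576, 0.1631]
tool_rot: [0.715, 0.699, 0.0, 0.0]
ft_force: [0.6, -0.5, -1.0]
grip_width: 0.0331
grip_force: 12.0
```

Request:
drive_tool([
  [[-25,0,0,0,0,0],[-25,0,0,0,0,0],[-25,0,0,0,0,0],[-18,1,0,0,0,0],[-12,1,0,0,0,0],[0,0,0,0,0,0],[0,0,0,0,0,0]],
])

```text
time: 21.58
position: [0.4642, 0.1531, 0.1629]
tool_rot: [0.716, 0.698, 0.0, -0.0]
ft_force: [-0.3, 0.5, -0.7]
grip_width: 0.0332
grip_force: 12.0
```

Down to a TCP height of about 0.064.

Request:
drive_tool([
  [[0,0,20,0,0,0],[0,0,25,0,0,0],[0,0,25,0,0,0],[0,0,15,0,0,0],[0,0,8,0,0,0],[0,0,4,0,0,0],[0,0,1,0,0,0],[0,0,0.5,0,0,0]],
])

```text
time: 22.25
position: [0.4646, 0.1539, 0.0648]
tool_rot: [0.715, 0.699, 0.0, 0.0]
ft_force: [0.1, -0.3, -0.3]
grip_width: 0.0333
grip_force: 12.0
```

Request:
drive_tool([
  [[0,0,0.5,0,0,0],[0,0,0,0,0,0],[0,0,0,0,0,0]],
])

```text
time: 22.5
position: [0.4647, 0.1535, 0.0647]
tool_rot: [0.716, 0.699, 0.001, 0.001]
ft_force: [-0.6, 0.4, -0.2]
grip_width: 0.0332
grip_force: 12.0
```

Request:
drive_tool([
  [[0,0,0.5,0,0,0],[0,0,0,0,0,0],[0,0,0,0,0,0]],
])

```text
time: 22.75
position: [0.4646, 0.1534, 0.0639]
tool_rot: [0.716, 0.699, 0.0, 0.0]
ft_force: [0.3, -0.1, 3.7]
grip_width: 0.0334
grip_force: 12.0
```

Request:
drive_tool([
  [[0,0,0,0,0,0],[0,0,0,0,0,0],[0,0,0,0,0,0],[0,0,0,0,0,0],[0,0,0,0,0,0],[0,0,0,0,0,0],[0,0,-10,0,0,0],[0,0,-20,0,0,0]],
], gripper=100)

```text
time: 23.42
position: [0.4627, 0.1532, 0.0925]
tool_rot: [0.716, 0.699, -0.002, -0.002]
ft_force: [-0.3, 0.2, 0.4]
grip_width: 0.0788
grip_force: 0.0
```

Request:
drive_tool([
  [[0,0,-30,0,0,0],[0,0,-30,0,0,0],[0,0,-30,0,0,0],[28,0,0,0,0,0],[30,0,0,0,0,0],[30,0,0,0,0,0],[30,0,0,0,0,0],[30,0,0,0,0,0]],
])

```text
time: 24.08
position: [0.4674, 0.3026, 0.1845]
tool_rot: [0.716, 0.698, 0.0, 0.0]
ft_force: [0.1, 0.1, -0.4]
grip_width: 0.0871
grip_force: 0.0
```

Request:
drive_tool([
  [[20,0,0,0,0,0],[0,0,0,0,0,0],[0,0,0,0,0,0],[0,0,0,0,0,0]],
])

```text
time: 24.42
position: [0.4676, 0.3206, 0.1836]
tool_rot: [0.715, 0.699, -0.001, 0.0]
ft_force: [-0.2, -0.1, 1.2]
grip_width: 0.0869
grip_force: 0.0
```

```bash
python3 - <<'E'
from rig import eyes
from m import *
s=eyes.camera("scene"); t=eyes.camera("top")
cv2.imwrite("pics/s5.png",np.hstack([cv2.resize(s["img"][120:280,130:330,::-1],(400,320)),cv2.resize(t["img"][160:320,170:370,::-1],(400,320))]))
for p in ([.4645,.1532,.106],[.4633,.068,.074]): print(np.round(proj(s,p),1),np.round(proj(t,p),1))
E
```

```text
[220.4 194.1] [211.9 239.4]
[243.8 213.8] [252.4 238.5]
```

View pics/s5.png

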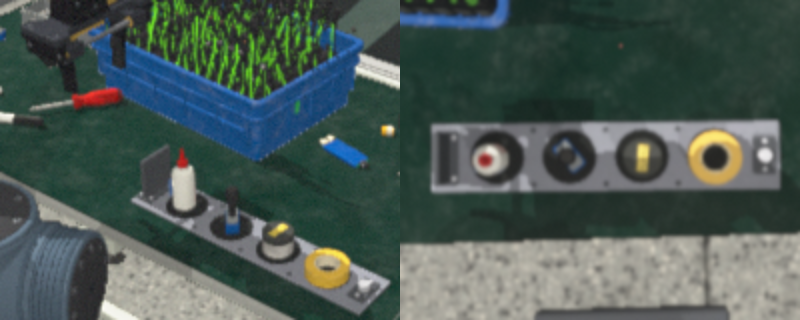

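The bottle stands upright on pad a (tip at (212,240), predicted (212,239)), and the other three are centred. Handing in.

```bash
python3 -c "
from rig import ticket
print(ticket.hand_in())"
```

```text
the job is handed in; nothing more can be done
None
```

The bottle, stamp, tin and tape stand centred on pads a to d, with the tallest next to the tall plate; all are released and the job was handed in at about 24.5 s, with no verdict returned.

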